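Screw the lid onto the leaning canister

ROBOT

A 6-joint arm with a two-finger parallel gripper is mounted at the origin on a cart in front of the work surface, level with it; the furniture and walls round the work are solid. World frame = base frame: x ahead of the robot, y to its left, z up, the work surface at z = 0. Lengths are in mm, angles in rad, forces in N, time in s.
With the tool pointing down it reaches from about 350 to 975 mm from the base axis. Payload 7.1 kg.
Tool frame: the origin (TCP) lies at the centre of the arm's flange, where the gripper is bolted on; the fingertips stand 182 mm ahead of it and the grasp point (between the pads) lies 163 mm ahead of it; x points along the fingers, y is the direction in which the jaws open and shut, and the axes are right-handed (so a half turn about x gives the same grasp; the last joint's range is limited). The gripper opens to 88 mm and grips with 3 to 60 N. Pads are 20 mm wide; open, the fingers measure 115 mm over their backs; the gripper's body (75 mm by 178 mm) begins 61 mm behind the grasp point.
Start: joints at [-1.155, 0.423, 1.63, -0, 1.089, -0.019], TCP at [263.283, -566.823, 404.675] pointing down, gripper open.
Joint ranges: [-3, 3], [-0.9, 2.11], [0.09, 2.58], [-1.31, 4.45], [0.11, 2.69], [-2.54, 2.54]. Speed limits (rad/s): [2.39, 2.39, 3.01, 3.14, 3.14, 3.14].

INTERFACE

Orientations are given as a rotation vector (axis times angle).
In Python, from workcell import readout, viewer, workorder, models gives the robot as it stands. The module is installed in compiled form; this text tells all that it offers.
- The arm moves only by the tool apply_moves, never from a script. Its argument "commands" is a list that holds one entry, the list of rows, each a list of 4 numbers: the shift along the world's x, y, z in m, then the turn about the world's z in rad. A call has 1 to 8 rows; each row is the pose to reach, as a shift and turn from the pose commanded when the call began; what a row does not reach only later rows make up. A row lasts 1/8 s, in which the tool goes at most 62.5 mm and 10.7 degrees, less where a joint would pass 70% of its speed; a pose out of reach is approached as far as the arm can. A call with a gripper value outside its range is refused whole. "gripper" is the finger opening in m, from 0 to 0.0878, set as the call begins (left out, the last holds). The fingers move at their own pace and stop on an object; the grip force is fixed at half the most. Time passes only in rows, so rows that repeat a pose let the fingers close. It gives the time, the measured TCP pose, the force and the opening at its end, in the units of the state.
- readout.get_obs(): the state, without advancing time (a new reading comes with each control period).
- viewer.get_image(name): name is "side" or "top"; returns a dict with "color" (480x640x3 uint8, red, green, blue), "vertical_fov" (degrees; the focal length in pixels is half the picture's height over the tangent of half this angle, whatever the lens; pixels are square), "cx", "cy" (the principal point, pixels), "rvec" (rotation vector, rad) and "tvec" (3), from world to camera coordinates, as OpenCV has them. Camera axes: x right, y down, z forward; pixel columns grow to the right and rows downward; lengths in mm; the calibration is good to about 2 mm. A picture is of the moment at which its call begins. There is no depth.
- workorder.close_job(): hands the job in, once; it reports no verdict.
Trained networks look in the newest picture that a camera, given by its name, has taken for a name from the list of things; names that differ only in an ending like _2 or _b are one class to them, and where a whole thing is asked for, a point or a joint stands for the part that bears it (a point fixed in the world has none). Each returns a list of dicts, best first, with "conf" (0 to 1); they miss things now and then, are a little off and sometimes report something else, mostly with a low value. They report only what shows in the picture. A call takes as long as a camera call. They do not tell look-alikes from the thing itself.
- models.search_frame(camera, label): "position" ([x, y, z] in mm, in world coordinates, good to about 4 mm: the middle of the surface that is visible of it).
- models.place_of(camera, label): "position" ([x, y, z] in mm, in world coordinates, good to about 4 mm: a listed point, or the origin of a listed thing).
The state is a dict: "t": time; "qpos": joint angles; "qvel": joint speeds; "joint_torque": joint torques, N m; "ee_pos": TCP position; "orientation": TCP orientation; "ft_force": force on the tool from outside, world axes, zero at the start; "moment": the same for the moment, N m; "width": finger opening in mm.
Only numpy, scipy, OpenCV 4.12 (cv2) and the standard library are available. Lean on these libraries where they do the work, as an engineer would, in place of code of your own. Each camera call takes 0.05 s, during which the arm holds its last target.

TASK

Close the metal canister that leans in the angled rest: take its lid with the grip bar from the bench, set it squarely on the mouth and turn it back (counter-clockwise) until the thread drops into place, then screw it forward (clockwise) until it stops, without forcing it. Let go of it, and leave the other things on the bench where they are.

Things in the scene. Friction and masses are not known exactly. Their poses are not given: they have to be found in the camera images.
- rest: Grey angled rest bolted to the bench, base plate 150 x 130 mm, with a sleeve in which the metal canister leans 30 degrees from vertical towards the rest's -x side (roughly towards the robot). Origin: on the bench under its middle.
- mouth (a point): Centre of the canister's open mouth, level with the rim, about 150 mm above the bench. Its z axis points out along the canister's axis, 30 degrees from vertical. Canister body 76 mm wide, neck 49 mm wide outside, 24 mm tall. The canister cannot turn but gives way along its axis (sprung seat).
- thread (a point): On the canister's axis 12 mm inside the mouth, at the level of the thread: four equal ribs round the neck (tops 10 mm below the rim) with 12 mm entry gaps a quarter turn apart. The far end of each rib has an upright stop 5 mm higher than the rib: a lid lying on the ribs cannot turn forward past it, only back until its lugs fall into the gaps.
- canister (a joint): How far the canister is pressed down into its sprung seat along its axis, m: 0 = up, 0.015 = bottomed. Takes about 5 N to start and 1 N more per mm.
- lid_center (a point): The canister's screw lid: ribbed metal cap 71 mm wide, 24 mm high, with an upright black grip bar on top; 52 mm high in all, 0.15 kg. Point on its axis, 26 mm above its underside, 2 mm above the cap's flat top. z: up out of the bar; x: along the bar. It is 15 to 20 mm outside the mouth when the lugs rest on ribs or stops, 6 mm when dropped fully in. Starts on the bench, bar up.
- lid_bar (a point): Centre of the lid's grip bar (52 mm long along x, 14 mm thick, 28 mm tall), 38 mm above the lid's underside; axes as the lid's. The bar is where to hold the lid.
- lid: The same lid; origin at the centre of its underside. Inside its skirt, 1 to 5 mm above the underside, are four equal lugs 5.5 mm wide a quarter turn apart, which clear the neck by 1 mm. Once in the gaps and pushed down, the lid turns forward (clockwise seen from outside) 50 to 65 degrees, to a hard stop.
- masking_tape: Bystander: roll of masking tape, 104 mm across, 25 mm high, lying flat. Origin: centre of its underside.
- wax_tin: Bystander: open round tin of wax, 62 mm across, 23 mm high. Origin: centre of its underside.
- patina_brush: Bystander: round wooden-handled brush, 176 mm long, lying on the bench. Origin: centre of its underside.
- jar_lid: Bystander: plain flat jar lid without a grip bar, 58 mm across, 13 mm high; does not belong to the canister. Origin: centre of its underside.
- copper_cup: Bystander: small copper-coloured cup, 57 mm across, 41 mm high. Origin: centre of its underside.
There are look-alikes about, which are no part of the job. Leave any purple or yellow look-alike of the lid alone.

How it is judged (in metres and radians):
On the way, in this order (a step that is already met when the one before it is completed fails the run):
1. the lid has been picked up off the bench (height (world z) of lid_center above 0.1 m), for 0.1 s.
2. the lid sits square on the mouth with its thread dropped in (point of the lid less than 9 mm outside the mouth) (z of lid_center in the frame of mouth between 0 and 0.009 m and x of lid_center in the frame of mouth between -0.005 and 0.005 m and y of lid_center in the frame of mouth between -0.005 and 0.005 m and angle between the z axis of lid_center and the z axis of mouth, either way round below 0.08 rad), for 0.1 s.
At the end, for the whole second after the job is handed in: Lid centred on the mouth within 5 mm, square within 0.08 rad, its point under 9 mm outside the mouth (thread dropped in), screwed forward to within 0.16 rad of the stop (grip bar then along or across the mouth's x axis), at rest (under 20 mm/s) (all of step 2 and (angle between the x axis of lid_center and the x axis of mouth, either way round below 0.16 rad or angle between the x axis of lid_center and the y axis of mouth, either way round below 0.16 rad) and linear speed of lid below 0.02 m/s); the robot touches nothing.
It fails at once if the lid was forced against the canister (contact force between lid and rest above 250 N).
It fails at once if another thing on the bench was moved more than 30 mm (distance of any of masking_tape, wax_tin, patina_brush, jar_lid, copper_cup from where it was at the start of the episode above 0.03 m).
It also fails if it takes over 48 s, if anything falls off the work surface, if the arm or the gripper's body presses on something with over 40 N, if the wrist force passes 120 N, or if a joint passes its speed limit or range.

## Working session

There is one attempt and no reset: what is moved stays moved. The work goes in short steps, Python scripts to look and compute and a tool call to move; the robot and the scene stay as the last step left them, time stands still between calls to the robot, and variables do not carry over. Pictures are saved under pics/ and viewed, and the job is handed in when it is done.

Besides the shell and the picture viewer there is one more tool, called after "Emit:" by a JSON object that holds its "op" and its "data". apply_moves: Moves the arm, as the interface text tells. Its arguments: {"type":"object","properties":{"commands":{"type":"array","items":{"type":"array","items":{"type":"array","items":{"type":"number"}}}},"gripper":{"type":"number"}},"required":["commands"]}

```bash
mkdir -p pics
cat > h.py <<'E'
import numpy as np,cv2
from workcell import readout,viewer,workorder,models
def snap(cam,fn):
    d=viewer.get_image(cam); cv2.imwrite(f'pics/{fn}.png',d['color'][:,:,::-1]); return d
def cal(d):
    f=240/np.tan(np.radians(d['vertical_fov'])/2)
    K=np.array([[f,0,d['cx']],[0,f,d['cy']],[0,0,1.]]); R=cv2.Rodrigues(np.array(d['rvec'],float))[0]; return K,R,np.array(d['tvec'],float).reshape(3)
def ray(d,u,v):
    K,R,t=cal(d); c=-R.T@t; w=R.T@np.linalg.inv(K)@np.array([u,v,1.]); return c,w/np.linalg.norm(w)
def atz(d,u,v,z):
    c,w=ray(d,u,v); return c+w*(z-c[2])/w[2]
def proj(d,p):
    K,R,t=cal(d); q=K@(R@np.asarray(p,float)+t); return q[:2]/q[2]
E
python3 - <<'E'
from h import *
np.set_printoptions(precision=3,suppress=True)
for c in('side','top'):
    d=snap(c,c+'0'); K,R,t=cal(d); print(c,K[0,0],d['cx'],d['cy'],-R.T@t,R[2])
    for n in('rest','mouth','thread','lid_center','lid_bar','lid','masking_tape','wax_tin','patina_brush','jar_lid','copper_cup'):
        print(n,[(np.round(r['position']),round(r['conf'],2)) for r in models.place_of(c,n)][:4])
print(readout.get_obs())
E
```

```text
side 440.34900880684376 324.13895136034125 238.5599449678738 [1396.69  -375.436  709.052] [-0.77   0.367 -0.522]
rest [(array([563.,  54.,  -2.]), 0.84)]
mouth [(array([545.,  49., 154.]), 0.79), (array([457., 286.,   5.]), 0.5)]
thread [(array([546.,  50., 138.]), 0.96)]
lid_center [(array([592., 195.,  29.]), 0.96), (array([718., -17.,  24.]), 0.96), (array([458., 282.,  25.]), 0.65), (array([387., 102.,  -1.]), 0.21)]
lid_bar [(array([341., 333.,  36.]), 0.9), (array([348., 204.,  -1.]), 0.67), (array([461., 284.,  44.]), 0.64), (array([593., 197.,  38.]), 0.6)]
lid [(array([345., 332.,  -1.]), 0.92), (array([712., -17.,  -2.]), 0.86), (array([458., 287.,   5.]), 0.7), (array([596., 198.,   7.]), 0.67)]
masking_tape [(array([ 541., -189.,    0.]), 0.76)]
wax_tin [(array([391., 102.,   2.]), 0.67), (array([351., 203.,  -2.]), 0.47)]
patina_brush [(array([410., -23.,   4.]), 0.6)]
jar_lid [(array([ 537., -188.,    0.]), 0.69), (array([350., 202.,  -1.]), 0.66), (array([541.,  50., 151.]), 0.6)]
copper_cup [(array([ 652., -170.,    2.]), 0.81)]
top 461.14613115927705 327.040535498704
[... 616 characters left out ...]
_tape [(array([ 540., -186.,   -2.]), 0.65)]
wax_tin [(array([387., 107.,   1.]), 0.91), (array([ 538., -187.,   -2.]), 0.73), (array([413., -23.,   5.]), 0.68)]
patina_brush [(array([411., -26.,   4.]), 0.84)]
jar_lid []
copper_cup [(array([ 653., -164.,   -2.]), 0.9)]
{'t': 1.2, 'qpos': array([-1.155,  0.423,  1.63 , -0.   ,  1.089, -0.019]), 'qvel': array([ 0.002,  0.001,  0.001,  0.001, -0.001,  0.   ]), 'joint_torque': array([ -0.   , -54.459, -27.404,   0.064,   0.017,  -0.   ]), 'ee_pos': array([ 263.26 , -566.811,  404.665]), 'orientation': array([ 1.981,  0.438, -1.981]), 'ft_force': array([-0.205, -0.007, -0.182]), 'moment': array([0.053, 0.04 , 0.05 ]), 'width': 87.94953690853083}
```

View pics/side0.png

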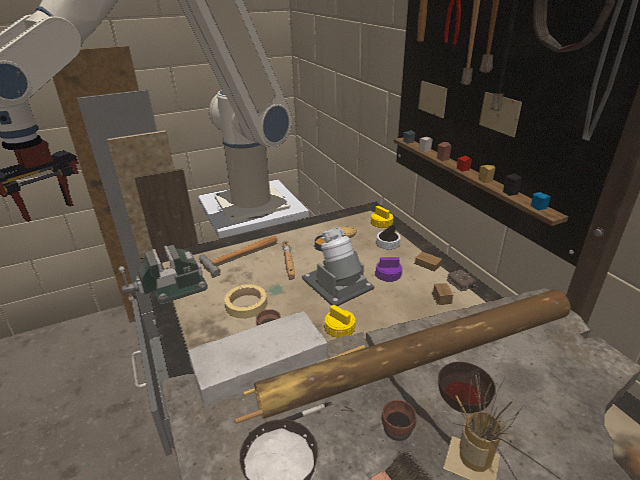

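View pics/top0.png

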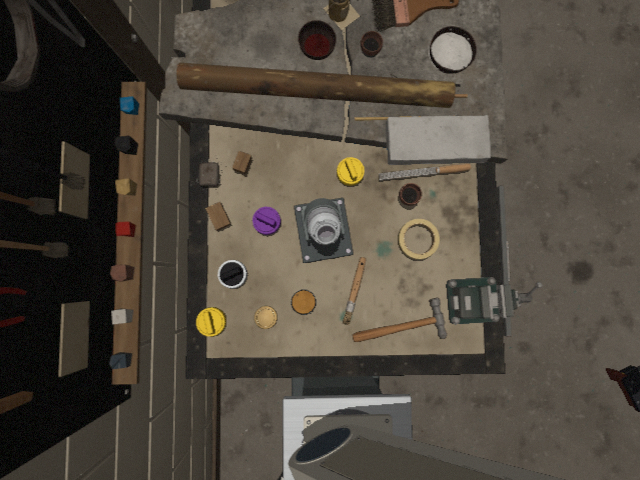

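Run:
```python
import numpy as np,cv2
from scipy.spatial.transform import Rotation as R
print(R.from_rotvec([1.981,.438,-1.981]).as_matrix().round(3))
im=cv2.imread('pics/top0.png');cv2.imwrite('pics/top0c.png',cv2.resize(im[100:330,160:460],None,fx=2.6,fy=2.6,interpolation=cv2.INTER_CUBIC))
im=cv2.imread('pics/side0.png');cv2.imwrite('pics/side0c.png',cv2.resize(im[120:340,100:400],None,fx=2.6,fy=2.6,interpolation=cv2.INTER_CUBIC))
```

```text
[[-0.     0.421 -0.907]
 [ 0.    -0.907 -0.421]
 [-1.    -0.    -0.   ]]
```

View pics/top0c.png

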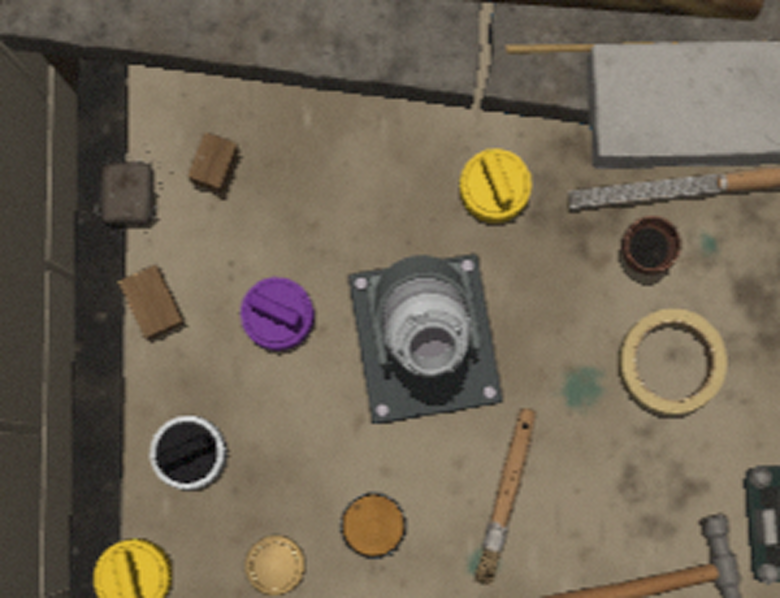

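View pics/side0c.png

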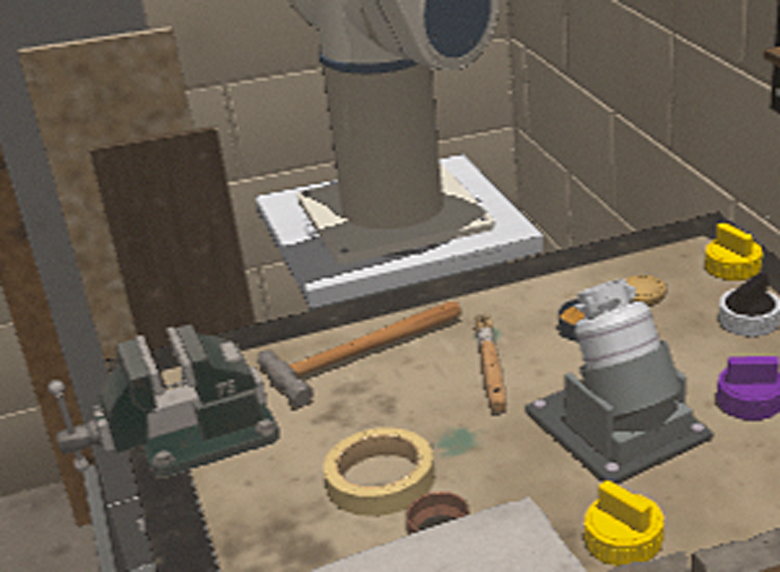

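Run:
```python
import numpy as np,cv2
im=cv2.imread('pics/top0.png')
a=cv2.resize(im[250:300,205:260],None,fx=7,fy=7,interpolation=cv2.INTER_CUBIC)
b=cv2.resize(im[190:270,285:360],None,fx=7,fy=7,interpolation=cv2.INTER_CUBIC)
a=cv2.convertScaleAbs(a,alpha=2.2); 
h=max(a.shape[0],b.shape[0]); 
c=np.zeros((h,a.shape[1]+b.shape[1],3),np.uint8);c[:a.shape[0],:a.shape[1]]=a;c[:b.shape[0],a.shape[1]:]=b
cv2.imwrite('pics/z1.png',cv2.resize(c,(c.shape[1]*600//h if c.shape[1]*600//h<800 else 800, 600 if c.shape[1]*600//h<800 else h*800//c.shape[1]))); print(c.shape)
im=cv2.imread('pics/side0.png')
b=cv2.resize(im[215:310,295:410],None,fx=6,fy=6,interpolation=cv2.INTER_CUBIC);cv2.imwrite('pics/z2.png',b)
```

```text
(560, 910, 3)
```

View pics/z1.png

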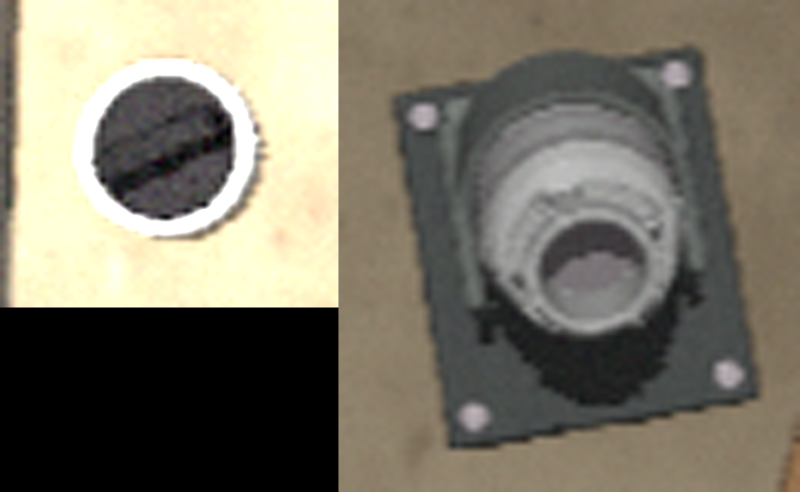

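View pics/z2.png

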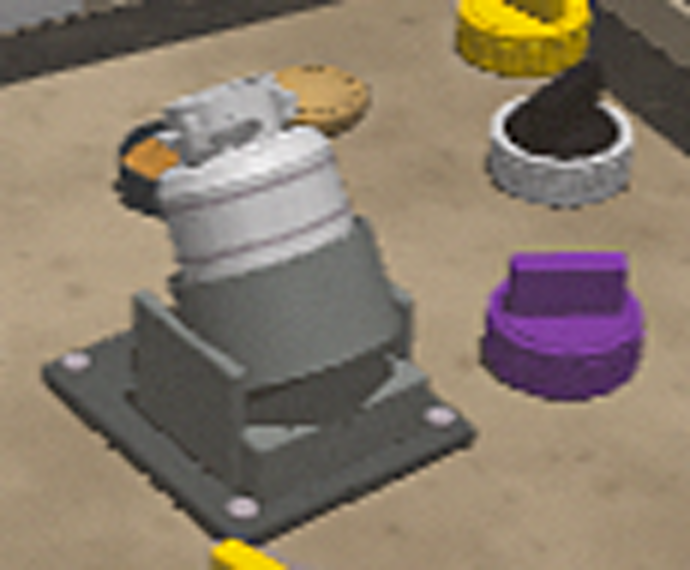

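```bash
cat > a.py <<'E'
from h import *
np.set_printoptions(precision=2,suppress=True)
im=cv2.imread('pics/top0.png')
g=im[258:290,214:250].astype(float).mean(2)
print(g[4:28,3:33].round().astype(int))
e=cv2.resize(im[258:290,214:250],None,fx=16,fy=16,interpolation=cv2.INTER_CUBIC);e=np.clip((e.astype(float)-10)*4,0,255).astype(np.uint8)
cv2.imwrite('pics/z3.png',e)
d=viewer.get_image('top')
s=lambda x,y:(285+(x-338.5)/6.154,190+y/6.154)
B=[atz(d,*s(*p),12)[:2] for p in((424,116),(677,74),(728,375),(474,417))]
print('bolts',B,'mean',np.mean(B,0))
for a,b in((3,0),(2,1)): v=B[b]-B[a]; print('yaw x',np.degrees(np.arctan2(v[1],v[0])),np.linalg.norm(v))
for a,b in((1,0),(2,3)): v=B[b]-B[a]; print('yaw y',np.degrees(np.arctan2(v[1],v[0])),np.linalg.norm(v))
print('mouth z150',atz(d,*s(594,275),150),'lid z24',atz(d,205+167/6.154,250+148/6.154,24))
for n in('mouth','thread','lid_center'): print(n,models.place_of('top',n)[:5])
E
python3 a.py
```

```text
[[115 113 116 111 113 114 136 179 200 205 173 126 115  76  77  79  80  90
  136 185 205 201 176 117  97 105 109 111 114 109]
 [116 114 114 115 113 135 181 206 178 107  67  50  47  37  37  39  40  35
   50  73 105 169 203 189 135  94 113 112 112 113]
 [118 114 115 113 148 190 188 134  73  42  39  36  37  35  39  32  31  38
   37  34  46  68 155 205 178 136 119 104 112 113]
 [109 117 116 136 183 184 132  54  35  37  38  38  35  34  34  39  37  36
   34  38  37  39  58 126 182 177 118  93 115 115]
 [115 113 126 167 202 162  51  34  38  37  39  37  38  38  36  41  32  34
   40  36  38  36  39  50 152 205 176 113  93 115]
 [116 128 170 201 165  74  35  36  35  36  37  39  33  35  38  37  33  37
   28  24  29  21  25  33  90 171 182 124 100 110]
 [117 129 176 188 128  42  31  40  34  36  36  39  39  38  31  38  28  29
   26  26  30  27  15  17  30  89 165 167  95  95]
 [119 152 192 162  55  36  32  36  37  35  39  34  34  36  34  16  18  27
   28  33  35  21  20   1  25  52 154 180 112  98]
 [124 172 183 125  34  34  36  39  38  35  36  38  33  26  27  30  35  36
   33  30  39  27  23  16 
[... 1890 characters left out ...]
 114 116]]
bolts [array([620.98, 115.14]), array([637.51,   9.95]), array([511.94,  -8.91]), array([496.02,  95.7 ])] mean [566.61  52.97]
yaw x 8.843720764353211 126.46104735456102
yaw x 8.543215670468088 126.98218829555921
yaw y 98.93076635387544 106.47868124152545
yaw y 98.65007140907089 105.81316917446516
mouth z150 [540.05  48.92 150.  ] lid z24 [457.46 281.38  24.  ]
mouth [{'position': [539.6, 51.1, 153.4], 'conf': 0.8}]
thread [{'position': [548.4, 47.5, 144.0], 'conf': 0.96}, {'position': [352.9, 196.2, 1.3], 'conf': 0.67}]
lid_center [{'position': [592.1, 195.7, 25.9], 'conf': 0.96}, {'position': [458.8, 284.8, 27.8], 'conf': 0.88}, {'position': [340.9, 333.6, 28.4], 'conf': 0.62}]
```

View pics/z3.png

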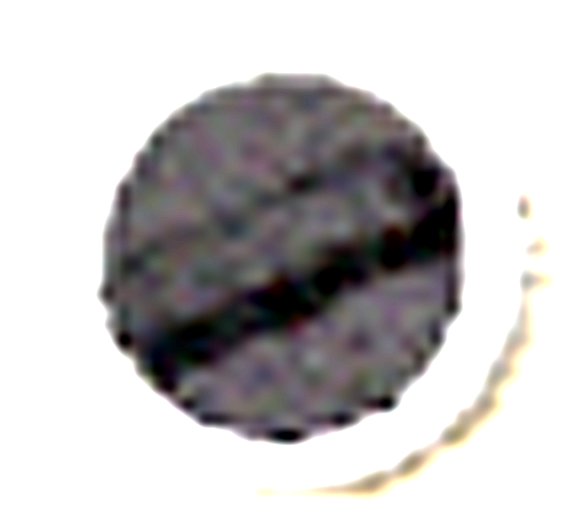

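Run:
```python
from h import *
d=viewer.get_image('top')
P=lambda x,y,z=52: atz(d,214+x/16,258+y/16,z)[:2]
for a,b in(((130,265),(395,155)),((150,340),(390,230)),((135,303),(410,190))):
    A=P(*a);B=P(*b);v=B-A;print(A.round(1),B.round(1),((A+B)/2).round(1),np.degrees(np.arctan2(v[1],v[0])),np.linalg.norm(v))
m=cv2.imread('pics/top0.png')[...,:].astype(float).mean(2)
# white ring outer & inner ellipse
r=(m>140).astype(np.uint8); r[:, :205]=0; r[:250]=0;r[300:]=0;r[:,260:]=0
n,l,st,ce=cv2.connectedComponentsWithStats(r); k=1+np.argmax(st[1:,4]); mk=(l==k).astype(np.uint8)
cs,_=cv2.findContours(mk,cv2.RETR_CCOMP,cv2.CHAIN_APPROX_NONE)
for c in cs:
    if len(c)>20:
        e=cv2.fitEllipse(c); print(e, atz(d,*e[0],24)[:2])
for n in('lid_center','lid_bar','lid'): print([r for r in models.place_of('top',n) if abs(r['position'][0]-458)<20])
print([r for r in models.place_of('side','lid_center')])
print(readout.get_obs()['t'])
```

```text
[456.1 300.4] [472.1 260.6] [464.1 280.5] -68.03870618455022 42.910751762395606
[444.7 297.3] [460.8 261.3] [452.8 279.3] -65.95934814147273 39.41989536359508
[450.3 299.6] [466.8 258.3] [458.5 279. ] -68.26413378459645 44.44480836576813
((231.19381713867188, 273.4836730957031), (26.999500274658203, 27.872222900390625), 64.8026123046875) [458.88858248 283.71244641]
((231.2117919921875, 273.4597473144531), (24.755352020263672, 25.44439125061035), 42.211971282958984) [458.94711098 283.66844307]
[{'position': [457.0, 283.7, 28.9], 'conf': 0.88}]
[{'position': [458.9, 286.0, 35.5], 'conf': 0.62}]
[{'position': [457.6, 280.5, 0.2], 'conf': 0.9}]
[{'position': [592.0, 195.4, 28.7], 'conf': 0.96}, {'position': [718.0, -17.1, 24.3], 'conf': 0.96}, {'position': [458.1, 282.5, 25.1], 'conf': 0.65}, {'position': [386.7, 102.0, -0.7], 'conf': 0.21}]
1.65
```

Emit:
{"op": "apply_moves", "data": {"commands": [[[0.012,0.053,0,0.096],[0.024,0.106,0,0.192],[0.036,0.159,0,0.288],[0.048,0.212,0,0.384],[0.06,0.265,0,0.48],[0.072,0.318,0,0.576],[0.084,0.371,0,0.672],[0.096,0.424,0,0.768]]], "gripper": 0.06}}

```text
t: 2.65
ee_pos: [359.4, -141.3, 405.0]
orientation: [1.473, 1.013, -1.472]
ft_force: [1.3, -0.3, 0.3]
width: 60.2
```

Emit:
{"op": "apply_moves", "data": {"commands": [[[0.012,0.053,-0.01,0.096],[0.024,0.106,-0.02,0.192],[0.036,0.159,-0.03,0.288],[0.048,0.212,-0.04,0.384],[0.06,0.265,-0.05,0.48],[0.075,0.318,-0.07,0.576],[0.087,0.371,-0.09,0.672],[0.099,0.426,-0.11,0.763]]]}}

```text
t: 3.65
ee_pos: [458.6, 285.1, 294.2]
orientation: [0.911, 1.371, -0.911]
ft_force: [0.9, -0.8, -0.3]
width: 60.0
```

```bash
cat >> h.py <<'E'
from scipy.spatial.transform import Rotation
def st():
    o=readout.get_obs(); M=Rotation.from_rotvec(o['orientation']).as_matrix(); y=M[:,1]
    print('t',round(o['t'],2),'pos',o['ee_pos'].round(1),'yaw',np.degrees(np.arctan2(y[1],y[0])).round(2),'xax',M[:,0].round(3),'F',o['ft_force'].round(1),'M',o['moment'].round(2),'w',round(o['width'],1),'q6',round(o['qpos'][5],2)); return o
E
python3 - <<'E'
from h import *
st(); d=snap('top','t1'); e=snap('side','s1')
a=cv2.resize(cv2.imread('pics/t1.png')[230:320,180:290],None,fx=5,fy=5); b=cv2.resize(cv2.imread('pics/s1.png')[170:270,340:440],None,fx=4.5,fy=4.5)
print(a.shape,b.shape); cv2.imwrite('pics/z4.png',a); cv2.imwrite('pics/z5.png',b)
E
```

```text
t 3.65 pos [458.6 285.1 294.2] yaw 22.82 xax [ 0.001  0.    -1.   ] F [ 0.9 -0.8 -0.3] M [-0.01 -0.13  0.02] w 60.0 q6 0.14
(450, 550, 3) (450, 450, 3)
```

View pics/z5.png

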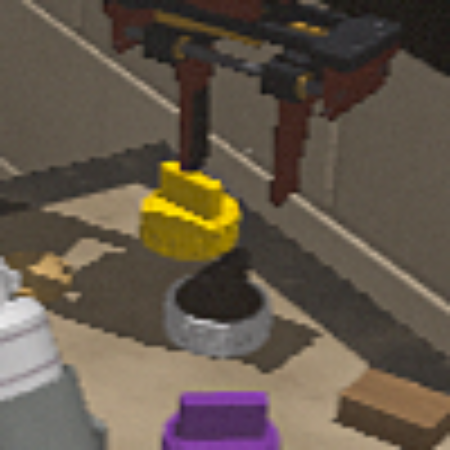

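Side view: the open fingers straddle the metal lid's black bar at crop (235,265), aligned across it. Descending and gripping.

Emit:
{"op": "apply_moves", "data": {"commands": [[[0,0,-0.03,0],[0,0,-0.06,0],[0,0,-0.075,0],[0,0,-0.0845,0],[0,0,-0.0845,0],[0,0,-0.0845,0]]]}}

```text
t: 4.5
ee_pos: [458.6, 283.3, 211.0]
orientation: [0.915, 1.37, -0.913]
ft_force: [-0.7, -0.5, -0.1]
width: 60.5
```

Emit:
{"op": "apply_moves", "data": {"commands": [[[0,0,0,0],[0,0,0,0],[0,0,0,0],[0,0,0,0]]], "gripper": 0.004}}

```text
t: 5.0
ee_pos: [458.3, 283.2, 210.2]
orientation: [0.913, 1.371, -0.913]
ft_force: [0.1, -1.4, 1.4]
width: 23.1
```

Emit:
{"op": "apply_moves", "data": {"commands": [[[0,0,0,0],[0,0,0,0],[0,0,0,0]]]}}

```text
t: 5.38
ee_pos: [458.3, 283.2, 210.2]
orientation: [0.914, 1.371, -0.913]
ft_force: [0.7, -0.3, 1.4]
width: 13.7
```

Emit:
{"op": "apply_moves", "data": {"commands": [[[0,0,0.04,0],[0,0,0.09,0],[0,0,0.145,-0.1],[0,0,0.195,-0.25],[0.007,-0.024,0.2,-0.43],[0.014,-0.047,0.2,-0.61],[0.021,-0.07,0.2,-0.79],[0.028,-0.094,0.2,-0.97]]]}}

```text
t: 6.38
ee_pos: [486.2, 188.4, 409.9]
orientation: [1.622, 0.876, -1.623]
ft_force: [0.4, 0.9, -1.1]
width: 13.8
```

Emit:
{"op": "apply_moves", "data": {"commands": [[[0.007,-0.024,0,-0.17],[0.014,-0.047,0,-0.34],[0.021,-0.07,0,-0.51],[0.028,-0.094,0,-0.68],[0.036,-0.118,0,-0.843],[0.0435,-0.1415,0,-0.843],[0.0435,-0.1415,0,-0.843],[0.0435,-0.1415,0,-0.843]]]}}

```text
t: 7.38
ee_pos: [529.4, 48.0, 409.9]
orientation: [2.141, 0.164, -2.143]
ft_force: [0.1, -0.1, -1.9]
width: 13.8
```

Run:
```python
from h import *
st(); d=snap('top','t2'); e=snap('side','s2')
a=cv2.resize(cv2.imread('pics/t2.png')[180:290,270:380],None,fx=4,fy=4); b=cv2.resize(cv2.imread('pics/s2.png')[180:310,280:400],None,fx=5,fy=5)
cv2.imwrite('pics/z6.png',a); cv2.imwrite('pics/z7.png',b[:600])
for c in('side','top'):
  for n in('mouth','lid_center'): print(c,n,[(np.round(r['position']),round(r['conf'],2)) for r in models.place_of(c,n)][:5])
```

```text
t 7.38 pos [529.4  48.  409.9] yaw -81.26 xax [-0.001  0.    -1.   ] F [ 0.1 -0.1 -1.9] M [ 0.07 -0.01  0.02] w 13.8 q6 1.49
side mouth [(array([542.,  51., 151.]), 0.67), (array([529.,  47., 243.]), 0.34)]
side lid_center [(array([526.,  46., 226.]), 0.95), (array([591., 198.,  28.]), 0.93), (array([339., 338.,  26.]), 0.91), (array([719., -15.,  27.]), 0.82)]
top mouth [(array([527.,  48., 241.]), 0.37)]
top lid_center [(array([592., 197.,  28.]), 0.69), (array([716., -20.,  30.]), 0.69), (array([342., 334.,  27.]), 0.56), (array([532.,  48., 228.]), 0.38)]
```

View pics/z7.png

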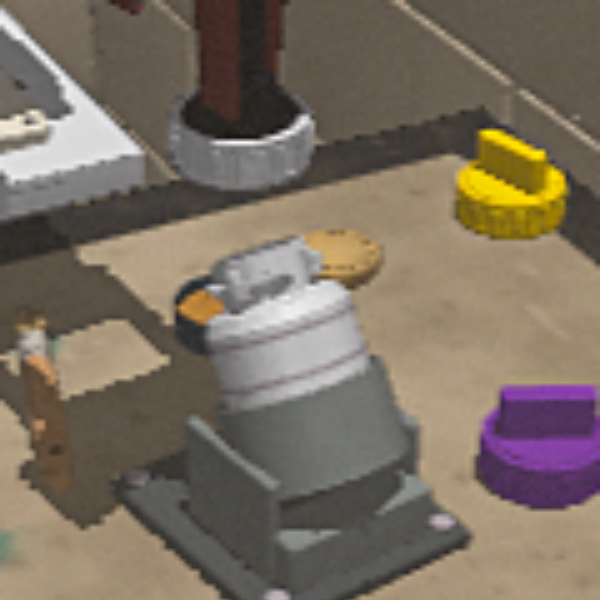

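View pics/z6.png

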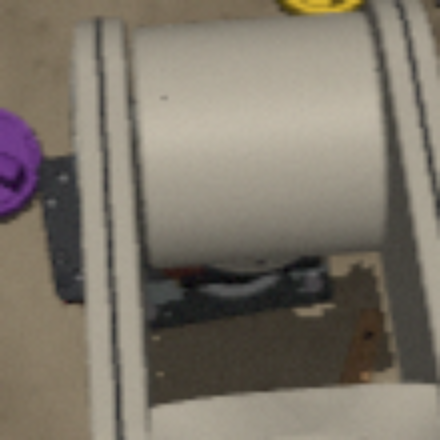

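Emit:
{"op": "apply_moves", "data": {"commands": [[[0,0,-0.02,0],[0,0,-0.034,0],[0,0,-0.038,0],[0,0,-0.04,0],[0,0,-0.042,0],[0,0,-0.044,0],[0,0,-0.046,0],[0,0,-0.046,0]]]}}

```text
t: 8.68
ee_pos: [530.8, 47.9, 366.2]
orientation: [2.147, 0.164, -2.137]
ft_force: [-2.7, 1.4, 10.8]
width: 13.8
```

```bash
cat > look.py <<'E'
import sys
from h import *
st(); e=snap('side',sys.argv[1]); x0,y0=(int(v) for v in sys.argv[2:4]) if len(sys.argv)>3 else (290,200)
cv2.imwrite('pics/%sz.png'%sys.argv[1],cv2.resize(cv2.imread('pics/%s.png'%sys.argv[1])[y0:y0+80,x0:x0+100],None,fx=7,fy=7,interpolation=cv2.INTER_CUBIC))
E
python3 look.py s3
```

```text
t 8.68 pos [530.8  47.9 366.2] yaw -81.25 xax [ 0.004  0.001 -1.   ] F [-2.7  1.4 10.8] M [0.3  0.1  0.07] w 13.8 q6 1.49
```

View pics/s3z.png

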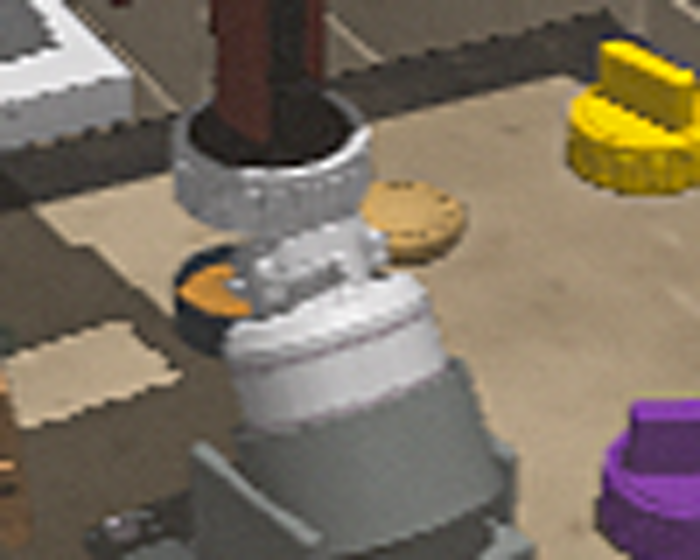

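Emit:
{"op": "apply_moves", "data": {"commands": [[[-0.0015,-0.0002,-0.002,0],[-0.003,-0.0005,-0.004,0],[-0.0045,-0.0007,-0.006,0],[-0.006,-0.0009,-0.008,0],[-0.007,-0.001,-0.01,0],[-0.008,-0.0012,-0.012,0]]]}}

```text
t: 9.48
ee_pos: [522.5, 46.7, 354.1]
orientation: [2.146, 0.164, -2.138]
ft_force: [-4.1, 1.4, 11.6]
width: 13.9
```

```bash
python3 look.py s4
```

```text
t 9.47 pos [522.5  46.7 354.1] yaw -81.25 xax [ 0.004  0.001 -1.   ] F [-4.1  1.4 11.6] M [0.29 0.22 0.08] w 13.9 q6 1.48
```

View pics/s4z.png

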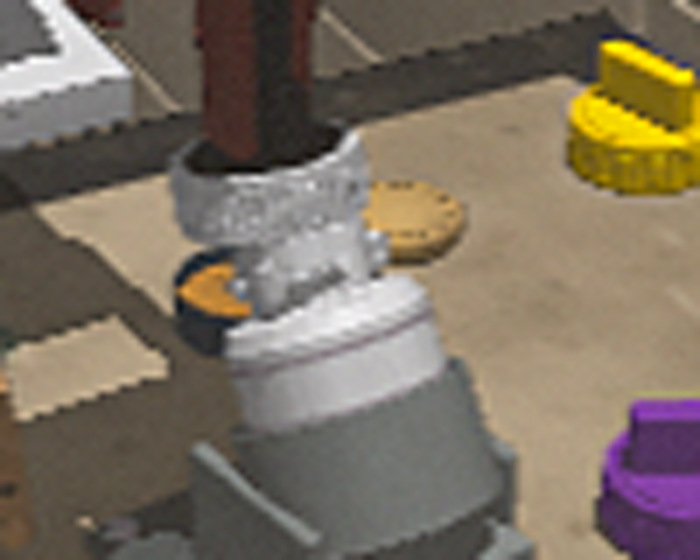

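Emit:
{"op": "apply_moves", "data": {"commands": [[[-0.001,-0.0001,-0.002,0],[-0.002,-0.0003,-0.004,0],[-0.003,-0.0004,-0.006,0],[-0.004,-0.0006,-0.008,0],[-0.004,-0.0006,-0.008,0]]]}}

```text
t: 10.15
ee_pos: [520.1, 46.3, 347.4]
orientation: [2.152, 0.165, -2.132]
ft_force: [-0.9, 2.1, 15.4]
width: 14.1
```

```bash
python3 look.py s5
```

```text
t 10.15 pos [520.1  46.3 347.4] yaw -81.25 xax [ 0.009  0.001 -1.   ] F [-0.9  2.1 15.4] M [ 0.63 -0.73  0.07] w 14.1 q6 1.48
```

View pics/s5z.png

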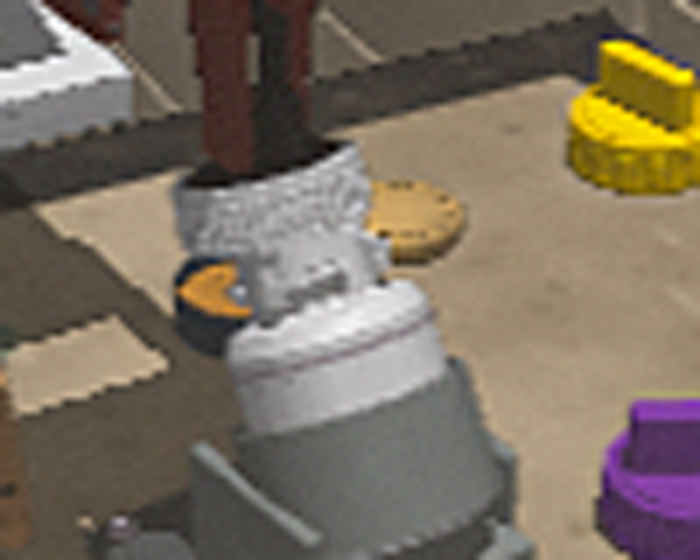

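```bash
cat > ov.py <<'E'
from h import *
psi=np.radians(8.7); u=np.array([np.cos(psi),np.sin(psi),0]); w=np.array([-np.sin(psi),np.cos(psi),0]); Z=np.array([0,0,1.])
xm=.8660*u+.5*Z; zm=-.5*u+.8660*Z; ym=w
def circ(d,C,r,ax=(xm,ym)):
    a=np.linspace(0,2*np.pi,80); return np.array([proj(d,C+r*(np.cos(t)*ax[0]+np.sin(t)*ax[1])) for t in a])
def draw(fn,d,curves,out,x0,y0,w_=100,h_=80,f=7):
    im=cv2.resize(cv2.imread(fn)[y0:y0+h_,x0:x0+w_],None,fx=f,fy=f,interpolation=cv2.INTER_CUBIC)
    for c,col in curves: cv2.polylines(im,[np.round((c-[x0,y0]+.5)*f).astype(int)],False,col,1,cv2.LINE_AA)
    cv2.imwrite(out,im)
E
python3 - <<'E'
from ov import *
d=viewer.get_image('side')
M=np.array([541.5,50,151.5])
draw('pics/side0.png',d,[(circ(d,M,24.5),(0,0,255)),(circ(d,M-24*zm,38),(0,255,0)),(circ(d,M-24*zm,24.5),(0,0,255))],'pics/o1.png',290,200)
L=np.array([540.4,49.4,142.9])
draw('pics/s5.png',d,[(circ(d,L,35.5),(0,0,255)),(circ(d,L+24*zm,35.5),(0,255,0))],'pics/o2.png',290,200)
d=viewer.get_image('top')
draw('pics/top0.png',d,[(circ(d,M,24.5),(0,0,255)),(circ(d,M-24*zm,38),(0,255,0)),(circ(d,M-24*zm,24.5),(0,0,255))],'pics/o3.png',285,190,75,80,7)
E
```

```text
(no output)
```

View pics/o1.png

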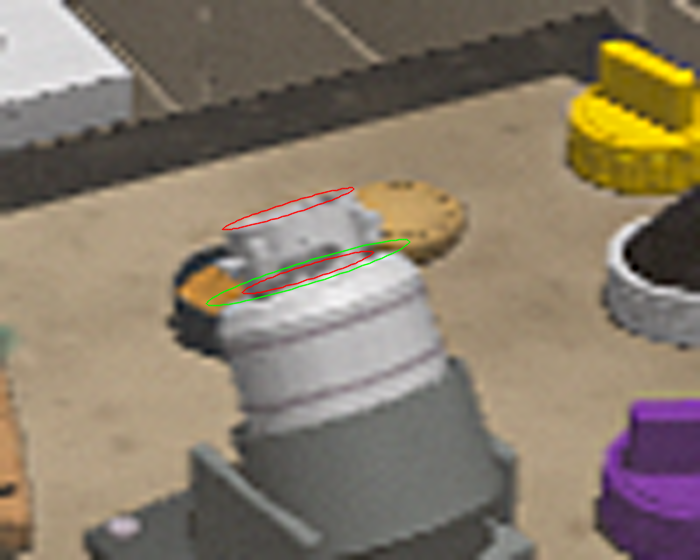

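View pics/o2.png

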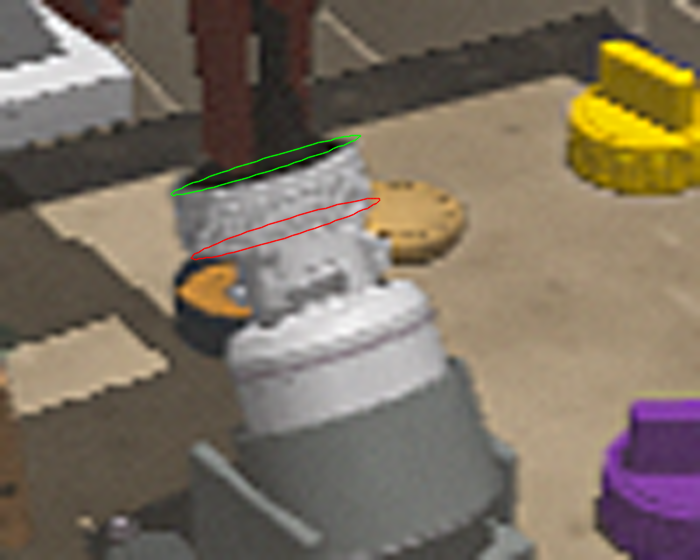

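View pics/o3.png

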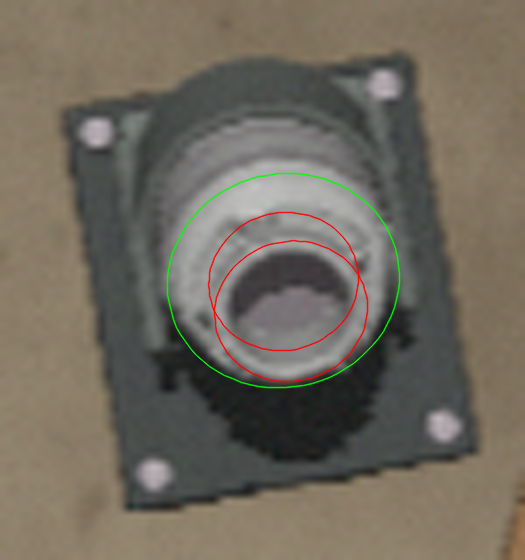

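Run:
```python
import cv2
im=cv2.imread('pics/s5.png')[212:248,308:356]
cv2.imwrite('pics/o4.png',cv2.convertScaleAbs(cv2.resize(im,None,fx=16,fy=16,interpolation=cv2.INTER_CUBIC),alpha=1.3))
```

```text
(no output)
```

View pics/o4.png

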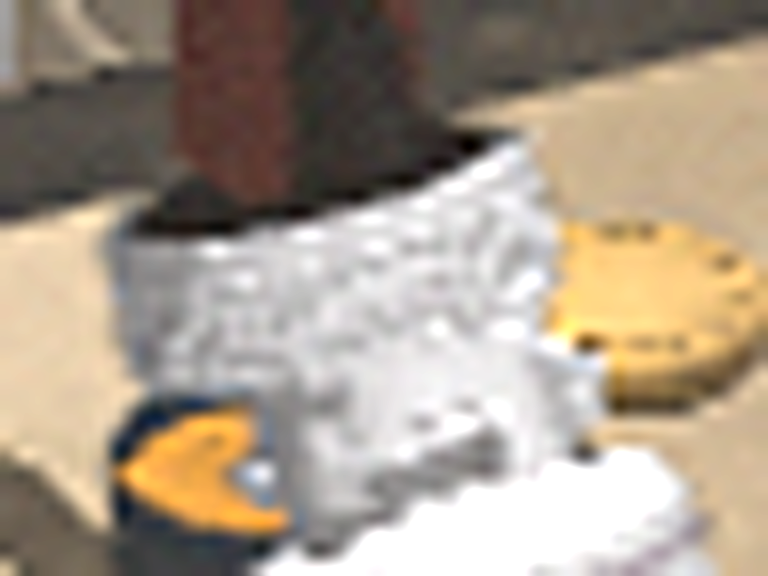

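```bash
cat > fit.py <<'E'
from ov import *
from scipy.optimize import least_squares
def fitlid(d,obs,P0,yawoff=0):
    # obs: TL,BL,TR,BR px ; P0 3D pivot start ; unknown du,dz,tilt (lid underside centre)
    obs=np.array(obs,float)
    def pred(p):
        a=p[2]; x=np.cos(a)*u+np.sin(a)*Z; z=-np.sin(a)*u+np.cos(a)*Z; C=P0+p[0]*u+p[1]*Z
        b=circ(d,C,35.5,(x,ym)); t=circ(d,C+24*z,35.5,(x,ym))
        ex=lambda c:(c[c[:,0].argmin()],c[c[:,0].argmax()])
        def exm(c):
            return ex(c)
        tl,tr=exm(t); bl,br=exm(b); return np.array([tl,bl,tr,br])
    best=None
    for a in np.radians(np.arange(0,45,1)):
        r=least_squares(lambda q:(pred([q[0],q[1],a])-obs).ravel(),[0,0],diff_step=1e-2)
        if best is None or r.cost<best[0]: best=(r.cost,r.x,np.degrees(a))
    return best,pred([*best[1],np.radians(best[2])])
E
python3 - <<'E'
from fit import *
d=viewer.get_image('side')
o=[(308+x/16-.5+.03,212+y/16-.5+.03) for x,y in((110,230),(145,380),(525,135),(560,300))]
b,p=fitlid(d,o,np.array([535,48.6,146.]))
print(b,np.array([535,48.6,146.])+b[1][0]*u+b[1][1]*Z); print(np.array(o).round(1),p.round(1))
E
```

```text
(np.float64(1.6426941940186934), array([ 1.93642847, -5.65315879]), np.float64(21.0)) [536.91414771  48.89290576 140.34684121]
[[314.4 225.9]
 [316.6 235.3]
 [340.3 220. ]
 [342.5 230.3]] [[313.6 226.3]
 [315.7 235.3]
 [341.2 220.4]
 [343.2 229.5]]
```

Emit:
{"op": "apply_moves", "data": {"commands": [[[-0.002,-0.0003,-0.001,0],[-0.004,-0.0006,-0.002,0],[-0.006,-0.0009,-0.003,0],[-0.008,-0.0012,-0.004,0]]]}}

```text
t: 10.85
ee_pos: [511.9, 44.9, 342.9]
orientation: [2.151, 0.164, -2.133]
ft_force: [0.7, 1.0, 11.6]
width: 14.0
```

```bash
python3 look.py s6
python3 - <<'E'
import cv2
im=cv2.imread('pics/s6.png')[212:248,308:356]
cv2.imwrite('pics/o5.png',cv2.convertScaleAbs(cv2.resize(im,None,fx=16,fy=16,interpolation=cv2.INTER_CUBIC),alpha=1.3))
E
```

```text
t 10.85 pos [511.9  44.9 342.9] yaw -81.24 xax [ 0.008  0.001 -1.   ] F [ 0.7  1.  11.6] M [ 0.18 -0.63  0.05] w 14.0 q6 1.48
```

View pics/o5.png

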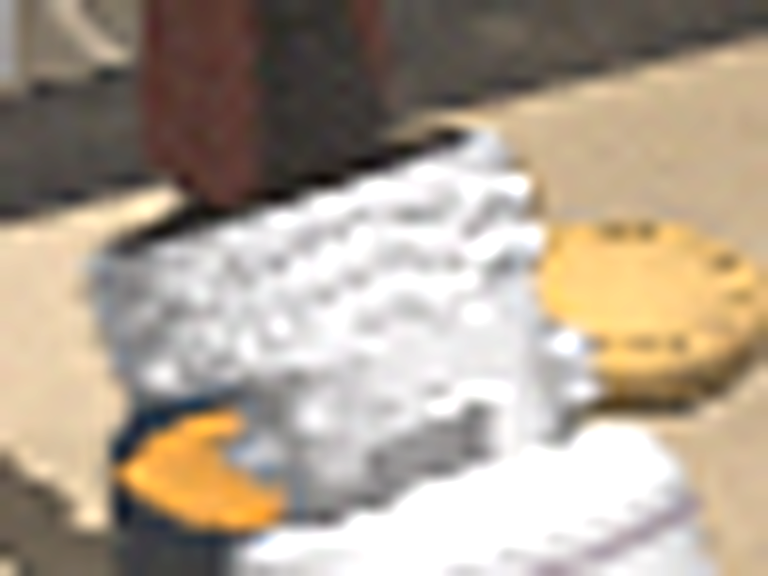

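Emit:
{"op": "apply_moves", "data": {"commands": [[[-0.004,-0.0006,0.008,0],[-0.008,-0.0012,0.016,0],[-0.01,-0.0015,0.026,0],[-0.01,-0.0015,0.034,0],[-0.01,-0.0015,0.034,0],[-0.01,-0.0015,0.034,0]]]}}

```text
t: 11.65
ee_pos: [499.7, 43.2, 374.0]
orientation: [2.142, 0.164, -2.142]
ft_force: [-0.8, 0.6, -1.3]
width: 13.8
```

```bash
python3 look.py s7
python3 - <<'E'
import sys; sys.path.insert(0,'.')
from h import *
im=cv2.imread('pics/s7.png')[195:243,300:350]
cv2.imwrite('pics/o6.png',cv2.convertScaleAbs(cv2.resize(im,None,fx=12,fy=12,interpolation=cv2.INTER_CUBIC),alpha=1.3))
print([r for r in models.place_of('side','lid_center') if r['position'][2]>80],[r for r in models.place_of('side','lid_bar')if r['position'][2]>80],[r for r in models.place_of('side','lid') if r['position'][2]>80])
E
```

```text
t 11.65 pos [499.7  43.2 374. ] yaw -81.25 xax [-0. -0. -1.] F [-0.8  0.6 -1.3] M [0.07 0.02 0.03] w 13.8 q6 1.48
[{'position': [504.8, 39.5, 192.7], 'conf': 0.64}] [{'position': [501.7, 39.9, 207.5], 'conf': 0.57}] [{'position': [520.3, 48.0, 174.1], 'conf': 0.7}]
```

View pics/o6.png

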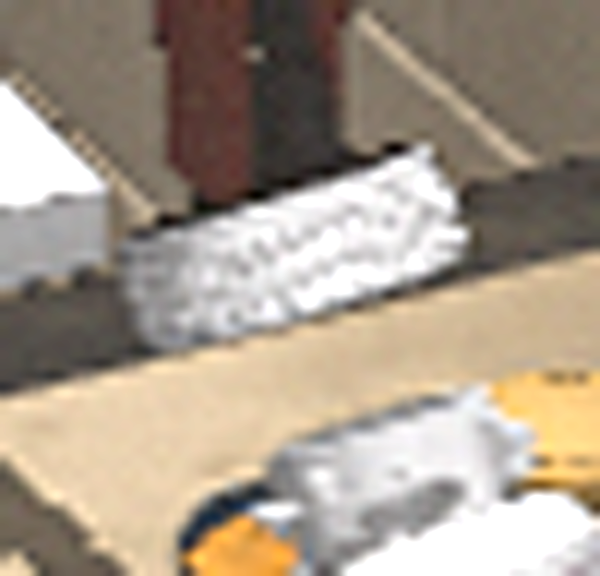

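Run:
```python
from fit import *
d=viewer.get_image('side')
o=[(300+x/12-.46,195+y/12-.46) for x,y in((122,250),(148,350),(425,150),(468,240))]
P0=np.array([510,44.6,170.])
b,p=fitlid(d,o,P0)
C=P0+b[1][0]*u+b[1][1]*Z
print(b,C); print(np.array(o).round(1),p.round(1))
a=np.radians(b[2]); z=-np.sin(a)*u+np.cos(a)*Z
print('grasp pt in lid frame', [(np.array([499.7,43.2,211])-C)@v for v in (np.cos(a)*u+np.sin(a)*Z,ym,z)])
x=np.cos(a)*u+np.sin(a)*Z
M=np.array([541.5,50,150.5])
draw('pics/s7.png',d,[(circ(d,C,35.5,(x,ym)),(0,0,255)),(circ(d,C+24*z,35.5,(x,ym)),(0,255,0)),(circ(d,M,24.5),(255,0,255))],'pics/o7.png',300,195,50,48,12)
```

```text
(np.float64(1.2748044045203324), array([ 9.69628588, -0.853505  ]), np.float64(33.0)) [519.58471931  46.06666816 169.146495  ]
[[309.7 215.4]
 [311.9 223.7]
 [335.  207. ]
 [338.5 214.5]] [[308.9 215.2]
 [312.  224.2]
 [335.5 206.1]
 [338.6 215.2]]
grasp pt in lid frame [np.float64(5.946548281125248), np.float64(0.1740950070141945), np.float64(46.042849430492375)]
```

View pics/o7.png

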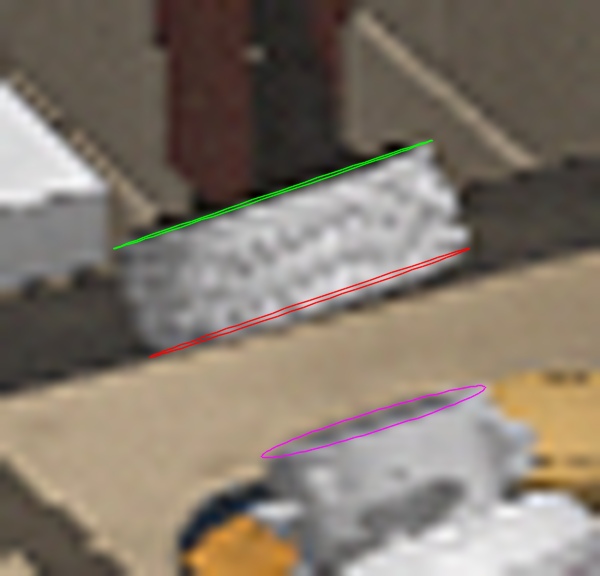

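Emit:
{"op": "apply_moves", "data": {"commands": [[[0.008,0.0005,0,0.05],[0.016,0.001,0,0.1],[0.019,0.0014,-0.006,0.1],[0.019,0.0014,-0.0135,0.1],[0.019,0.0014,-0.0135,0.1],[0.019,0.0014,-0.0135,0.1]]]}}

```text
t: 12.65
ee_pos: [518.6, 44.6, 360.5]
orientation: [2.086, 0.265, -2.087]
ft_force: [0.3, 0.2, -1.0]
width: 13.8
```

```bash
python3 look.py s8
python3 - <<'E'
import sys; sys.path.insert(0,'.')
from ov import *
d=viewer.get_image('side')
M=np.array([541.5,50,150.5]); C=M+6*zm
draw('pics/s8.png',d,[(circ(d,C,35.5),(0,0,255)),(circ(d,C+24*zm,35.5),(0,255,0)),(circ(d,M,24.5),(255,0,255))],'pics/o8.png',305,205,50,45,14)
E
```

```text
t 12.65 pos [518.6  44.6 360.5] yaw -75.53 xax [-0. -0. -1.] F [ 0.3  0.2 -1. ] M [0.01 0.   0.05] w 13.8 q6 1.38
```

View pics/o8.png

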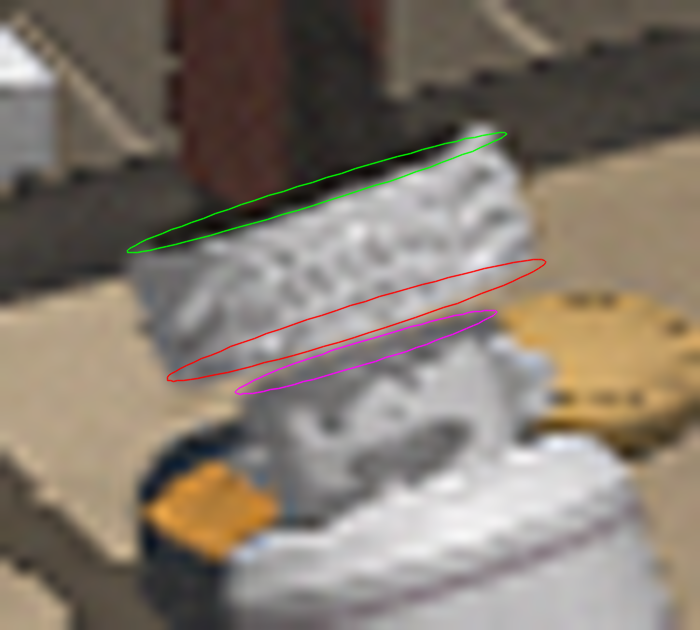

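Emit:
{"op": "apply_moves", "data": {"commands": [[[0.002,0.0003,-0.0035,0],[0.004,0.0006,-0.007,0],[0.0055,0.0008,-0.0095,0],[0.007,0.001,-0.012,0],[0.0075,0.0011,-0.013,0],[0.0085,0.0013,-0.0147,0],[0.0085,0.0013,-0.0147,0]]]}}

```text
t: 13.62
ee_pos: [527.6, 46.0, 346.4]
orientation: [2.088, 0.265, -2.086]
ft_force: [0.3, 1.3, 4.9]
width: 13.5
```

```bash
python3 look.py s9
python3 - <<'E'
import sys; sys.path.insert(0,'.')
from ov import *
d=viewer.get_image('side')
M=np.array([541.5,50,150.5]); C=M-11*zm
draw('pics/s9.png',d,[(circ(d,C,35.5),(0,0,255)),(circ(d,C+24*zm,35.5),(0,255,0))],'pics/o9.png',305,205,50,45,14)
E
```

```text
t 13.62 pos [527.6  46.  346.4] yaw -75.52 xax [ 0.001  0.    -1.   ] F [0.3 1.3 4.9] M [ 0.24 -0.35 -0.02] w 13.5 q6 1.38
```

View pics/o9.png

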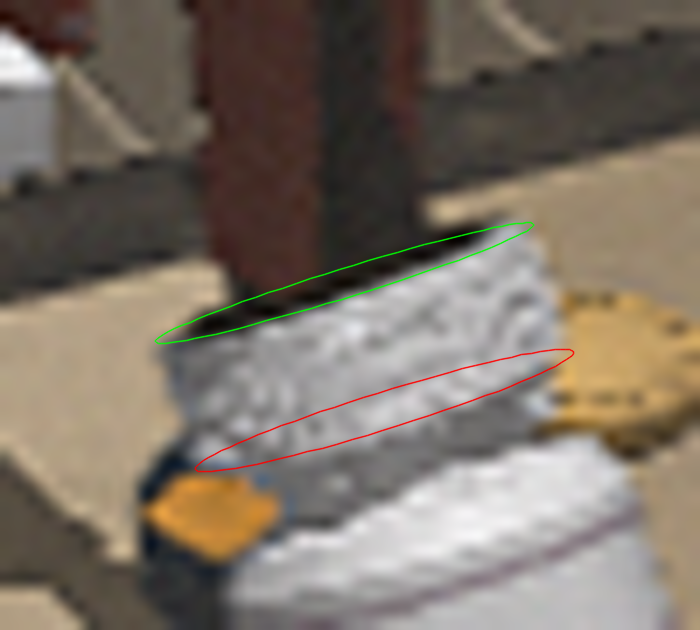

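Emit:
{"op": "apply_moves", "data": {"commands": [[[0.001,0.0002,-0.002,0],[0.002,0.0003,-0.004,0],[0.0025,0.0004,-0.005,0]]]}}

```text
t: 14.1
ee_pos: [530.1, 46.4, 341.8]
orientation: [2.088, 0.265, -2.085]
ft_force: [-1.1, 1.3, 9.8]
width: 13.6
```

```bash
python3 look.py s10 305 205
```

```text
t 14.1 pos [530.1  46.4 341.8] yaw -75.52 xax [ 0.001  0.    -1.   ] F [-1.1  1.3  9.8] M [ 0.23 -0.12 -0.07] w 13.6 q6 1.38
```

View pics/s10z.png

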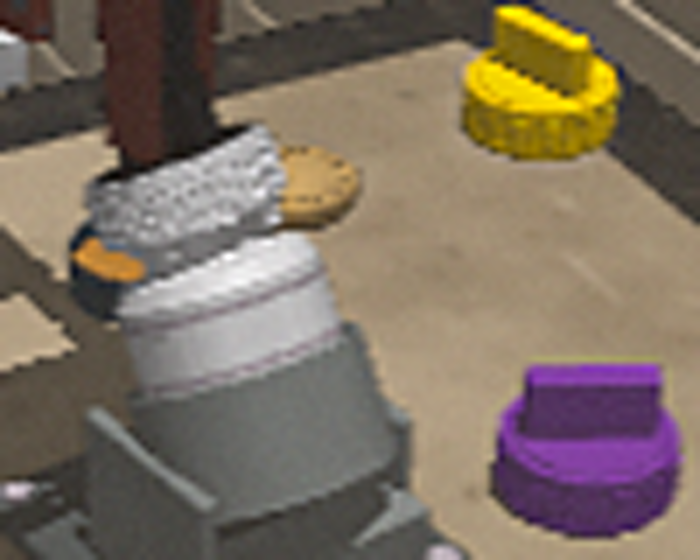

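Emit:
{"op": "apply_moves", "data": {"commands": [[[-0.0025,-0.0004,0.005,0],[-0.0025,-0.0004,0.005,0]]]}}

```text
t: 14.4
ee_pos: [527.5, 45.9, 346.6]
orientation: [2.088, 0.265, -2.085]
ft_force: [0.8, 2.2, 4.8]
width: 13.7
```

Emit:
{"op": "apply_moves", "data": {"commands": [[[0,0,0,0],[0,0,0,0],[0,0,0.005,0],[0,0,0.008,0],[0,0,0.008,0]]], "gripper": 0.026}}

```text
t: 15.02
ee_pos: [527.4, 45.8, 354.2]
orientation: [2.087, 0.265, -2.086]
ft_force: [-0.7, 0.1, -0.7]
width: 26.0
```

```bash
python3 look.py s11 305 205
python3 - <<'E'
import sys; sys.path.insert(0,'.')
from ov import *
d=viewer.get_image('side')
M=np.array([541.5,50,150.5]); C=M-11*zm
draw('pics/s11.png',d,[(circ(d,C,35.5),(0,0,255)),(circ(d,C+24*zm,35.5),(0,255,0))],'pics/o11.png',305,205,50,45,14)
E
```

```text
t 15.03 pos [527.4  45.8 354.2] yaw -75.52 xax [ 0. -0. -1.] F [-0.7  0.1 -0.7] M [-0.   -0.03  0.06] w 26.0 q6 1.38
```

View pics/o11.png

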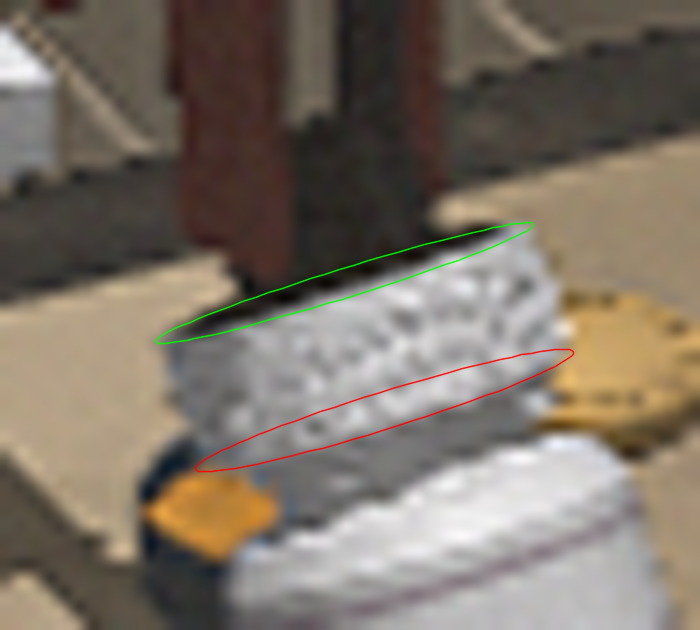

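Emit:
{"op": "apply_moves", "data": {"commands": [[[-0.002,0.0015,0.001,0],[-0.002,0.0015,0.001,0.12],[-0.002,0.0015,0.001,0.24],[-0.002,0.0015,0.001,0.36],[-0.002,0.0015,0.001,0.48],[-0.002,0.0015,0.001,0.6]]], "gripper": 0.022}}

```text
t: 15.88
ee_pos: [525.4, 47.2, 355.2]
orientation: [1.713, 0.781, -1.712]
ft_force: [1.7, -2.9, 2.6]
width: 21.6
```

```bash
python3 look.py s12 305 205
python3 - <<'E'
import sys; sys.path.insert(0,'.')
from ov import *
d=viewer.get_image('side')
M=np.array([541.5,50,150.5]); C=M-11*zm
draw('pics/s12.png',d,[(circ(d,C,35.5),(0,0,255)),(circ(d,C+24*zm,35.5),(0,255,0))],'pics/o12.png',305,205,50,45,14)
E
```

```text
t 15.88 pos [525.4  47.2 355.2] yaw -40.91 xax [ 0.001 -0.    -1.   ] F [ 1.7 -2.9  2.6] M [-0.39 -0.21 -0.17] w 21.6 q6 0.78
```

View pics/o12.png

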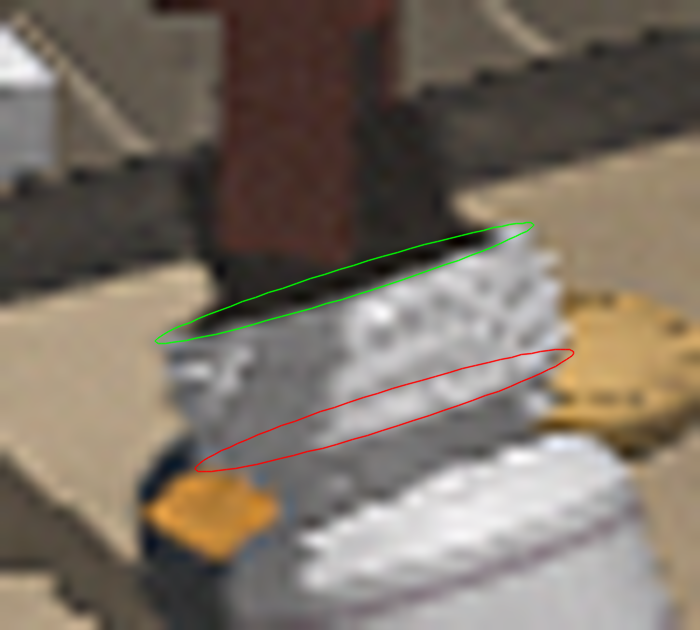

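Emit:
{"op": "apply_moves", "data": {"commands": [[[0,0,0,0.1],[0,0,0,0.2],[0,0,0,0.3],[0,0,0,0.4]]]}}

```text
t: 16.48
ee_pos: [525.6, 47.2, 355.5]
orientation: [1.44, 1.041, -1.438]
ft_force: [1.2, -0.8, -0.5]
width: 21.8
```

```bash
python3 look.py s13 305 205
python3 - <<'E'
import sys; sys.path.insert(0,'.')
from ov import *
d=viewer.get_image('side')
M=np.array([541.5,50,150.5]); C=M-11*zm
draw('pics/s13.png',d,[(circ(d,C,35.5),(0,0,255)),(circ(d,C+24*zm,35.5),(0,255,0))],'pics/o13.png',305,205,50,45,14)
E
```

```text
t 16.48 pos [525.6  47.2 355.5] yaw -18.21 xax [ 0.001 -0.    -1.   ] F [ 1.2 -0.8 -0.5] M [-0.08 -0.26 -0.08] w 21.8 q6 0.39
```

View pics/o13.png

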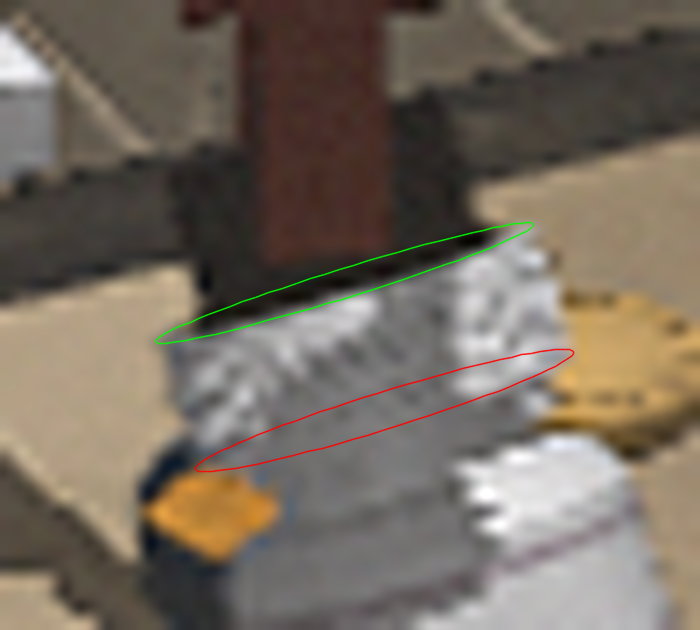

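Emit:
{"op": "apply_moves", "data": {"commands": [[[0,0,0,0.08],[0,0,0,0.16],[0,0,0,0.24],[0,0,0,0.24]]]}}

```text
t: 17.08
ee_pos: [525.1, 47.5, 354.8]
orientation: [1.269, 1.17, -1.27]
ft_force: [-0.6, -0.6, 0.2]
width: 21.8
```

```bash
python3 look.py s14 305 205
python3 - <<'E'
import sys; sys.path.insert(0,'.')
from ov import *
d=viewer.get_image('side')
M=np.array([541.5,50,150.5]); C=M-11*zm
draw('pics/s14.png',d,[(circ(d,C,35.5),(0,0,255)),(circ(d,C+24*zm,35.5),(0,255,0))],'pics/o14.png',305,205,50,45,14)
E
```

```text
t 17.07 pos [525.1  47.5 354.8] yaw -4.68 xax [-0.001  0.    -1.   ] F [-0.6 -0.6  0.2] M [-0.09 -0.05 -0.1 ] w 21.8 q6 0.15
```

View pics/o14.png

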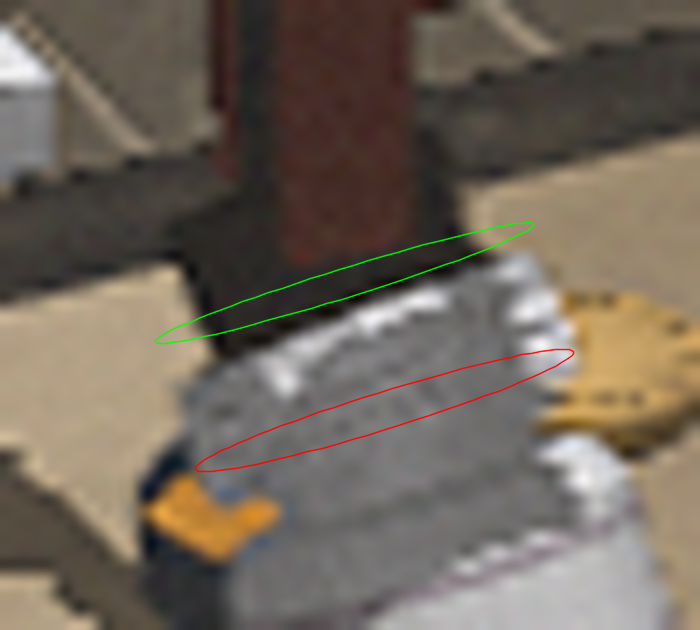

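Run:
```python
import sys; sys.path.insert(0,'.')
from ov import *
d=viewer.get_image('side')
M=np.array([541.5,50,150.5]); C=M-20*zm
draw('pics/s14.png',d,[(circ(d,C,35.5),(0,0,255)),(circ(d,C+24*zm,35.5),(0,255,0))],'pics/o14b.png',305,205,50,45,14)
for k in range(2):
  print([r for r in models.place_of('side',['lid_center','lid_bar'][k]) if r['position'][2]>80], 'expect',M+[6,18][k]*zm)
```

```text
[{'position': [536.0, 45.4, 156.4], 'conf': 0.88}] expect [538.53451834  49.54621754 155.696     ]
[{'position': [529.7, 47.0, 173.7], 'conf': 0.57}] expect [532.60355502  48.63865262 166.088     ]
```

View pics/o14b.png

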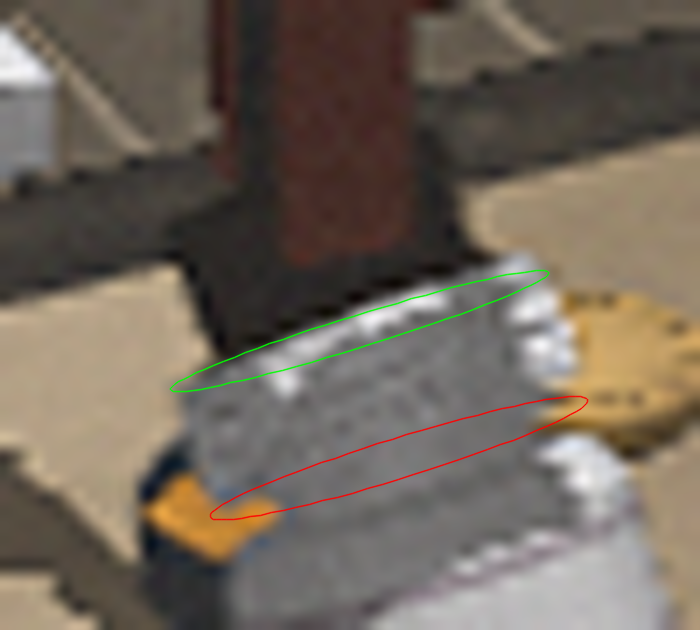

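Emit:
{"op": "apply_moves", "data": {"commands": [[[0.002,0.0003,-0.004,-0.05],[0.0044,0.0007,-0.008,-0.08],[0.0044,0.0007,-0.0095,-0.08],[0.0044,0.0007,-0.011,-0.08]]], "gripper": 0.024}}

```text
t: 17.82
ee_pos: [530.0, 48.2, 344.4]
orientation: [1.325, 1.13, -1.324]
ft_force: [-2.2, 0.8, 8.2]
width: 23.7
```

```bash
python3 look.py s15 305 205
python3 - <<'E'
import sys; sys.path.insert(0,'.')
from ov import *
d=viewer.get_image('side')
M=np.array([541.5,50,150.5]); C=M-20*zm
draw('pics/s15.png',d,[(circ(d,C,35.5),(0,0,255)),(circ(d,C+24*zm,35.5),(0,255,0))],'pics/o15.png',305,205,50,45,14)
E
```

```text
t 17.82 pos [530.   48.2 344.4] yaw -9.06 xax [ 0.001  0.    -1.   ] F [-2.2  0.8  8.2] M [ 0.17  0.29 -0.02] w 23.7 q6 0.23
```

View pics/o15.png

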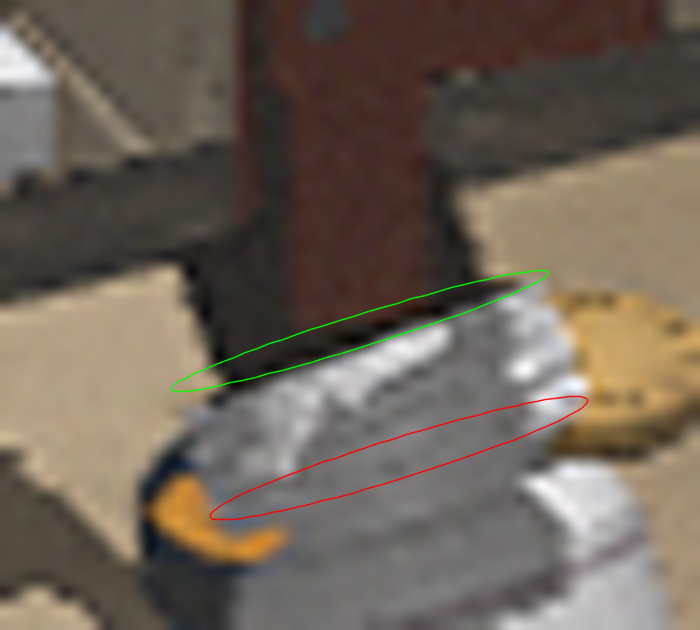

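Emit:
{"op": "apply_moves", "data": {"commands": [[[0,0,0.001,-0.1],[0,0,0.002,-0.2],[0,0,0.002,-0.3],[0,0,0.002,-0.4],[0,0,0.002,-0.5],[0,0,0.002,-0.6]]], "gripper": 0.022}}

```text
t: 18.68
ee_pos: [529.7, 48.2, 346.1]
orientation: [1.744, 0.748, -1.744]
ft_force: [-2.8, 0.1, 3.8]
width: 22.1
```

```bash
python3 look.py s16 305 205
python3 - <<'E'
import sys; sys.path.insert(0,'.')
from ov import *
d=viewer.get_image('side')
M=np.array([541.5,50,150.5]); C=M-20*zm
draw('pics/s16.png',d,[(circ(d,C,35.5),(0,0,255)),(circ(d,C+24*zm,35.5),(0,255,0))],'pics/o16.png',305,205,50,45,14)
E
```

```text
t 18.68 pos [529.7  48.2 346.1] yaw -43.58 xax [-0.  0. -1.] F [-2.8  0.1  3.8] M [0.14 0.42 0.2 ] w 22.1 q6 0.83
```

View pics/o16.png

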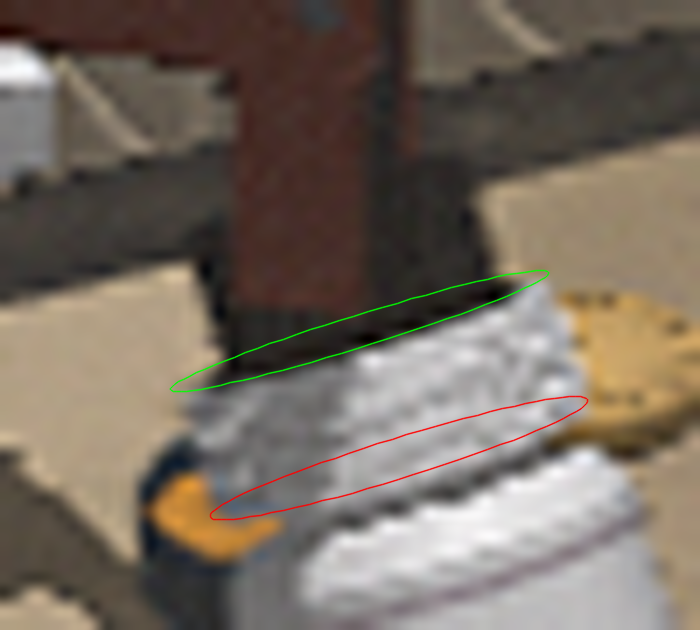

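Emit:
{"op": "apply_moves", "data": {"commands": [[[0,0,0,-0.1],[0,0,0,-0.2],[0,0,0,-0.3],[0,0,0,-0.4],[0,0,0,-0.5]]]}}

```text
t: 19.4
ee_pos: [529.3, 48.3, 346.1]
orientation: [2.052, 0.324, -2.054]
ft_force: [-6.2, 2.0, 7.0]
width: 22.4
```

Emit:
{"op": "apply_moves", "data": {"commands": [[[0,0,0,-0.08],[0,0,0,-0.16],[0,0,0,-0.24]]]}}

```text
t: 19.77
ee_pos: [529.7, 48.2, 345.8]
orientation: [2.185, 0.08, -2.184]
ft_force: [-1.1, -0.3, -0.0]
width: 22.0
```

```bash
python3 look.py s17 305 205
python3 - <<'E'
import sys; sys.path.insert(0,'.')
from ov import *
d=viewer.get_image('side')
M=np.array([541.5,50,150.5]); C=M-20*zm
draw('pics/s17.png',d,[(circ(d,C,35.5),(0,0,255)),(circ(d,C+24*zm,35.5),(0,255,0))],'pics/o17.png',305,205,50,45,14)
E
```

```text
t 19.77 pos [529.7  48.2 345.8] yaw -85.84 xax [ 0.  0. -1.] F [-1.1 -0.3 -0. ] M [0.1  0.17 0.09] w 22.0 q6 1.57
```

View pics/o17.png

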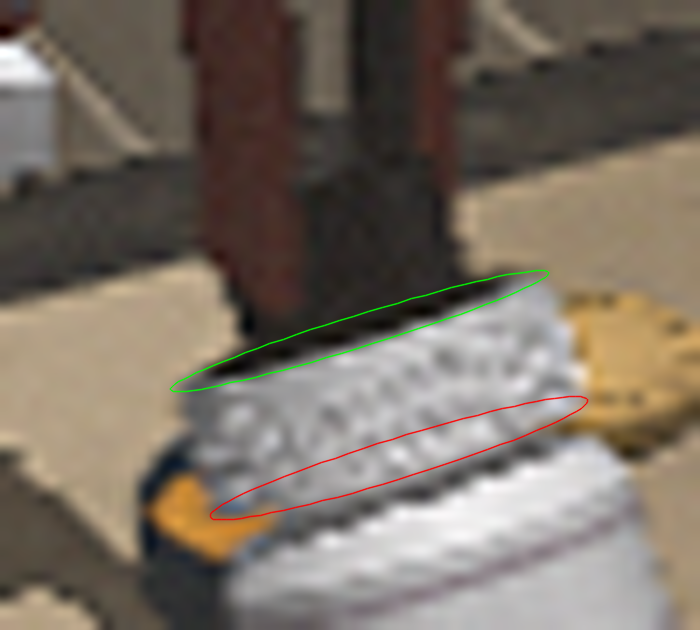

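Emit:
{"op": "apply_moves", "data": {"commands": [[[0,0,0,-0.07],[0,0,0,-0.14],[0,0,0,-0.2],[0,0,0,-0.2]]]}}

```text
t: 20.38
ee_pos: [529.8, 48.1, 345.8]
orientation: [-2.158, 0.134, 2.157]
ft_force: [-0.9, 1.6, -0.7]
width: 21.9
```

```bash
python3 look.py s18 305 205
```

```text
t 20.38 pos [529.8  48.1 345.8] yaw -97.11 xax [ 0.  0. -1.] F [-0.9  1.6 -0.7] M [0.12 0.02 0.  ] w 21.9 q6 1.76
```

View pics/s18z.png

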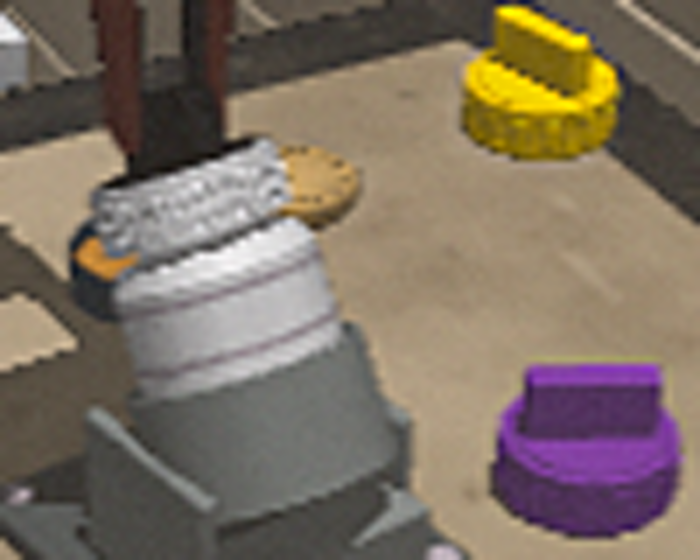

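Emit:
{"op": "apply_moves", "data": {"commands": [[[0,0,0,-0.06],[0,0,0,-0.12],[0,0,0,-0.16]]]}}

```text
t: 20.8
ee_pos: [529.9, 48.4, 346.3]
orientation: [-2.07, 0.296, 2.068]
ft_force: [-1.4, 3.8, 3.1]
width: 22.3
```

```bash
python3 look.py s19 305 205
python3 - <<'E'
import cv2
cv2.imwrite('pics/o19.png',cv2.resize(cv2.imread('pics/s19.png')[205:250,305:355],None,fx=14,fy=14,interpolation=cv2.INTER_CUBIC))
E
```

```text
t 20.8 pos [529.9  48.4 346.3] yaw -106.29 xax [ 0.001  0.    -1.   ] F [-1.4  3.8  3.1] M [0.6  0.01 0.97] w 22.3 q6 1.92
```

View pics/o19.png

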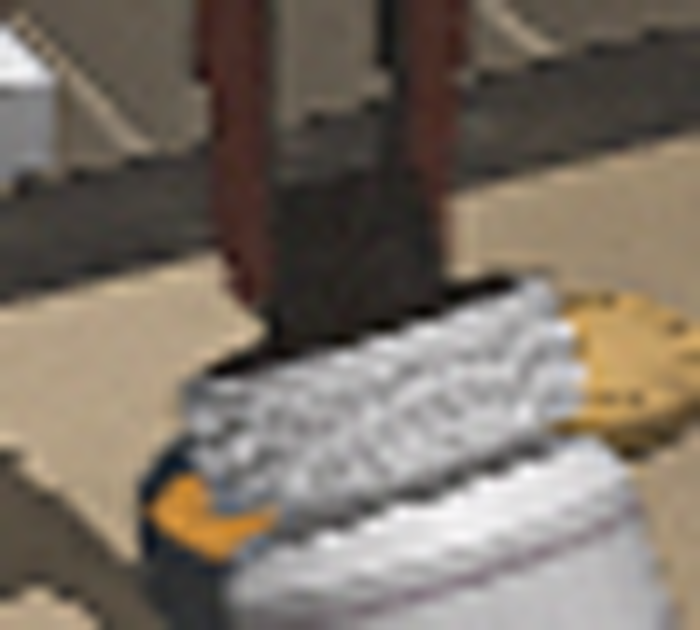

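Emit:
{"op": "apply_moves", "data": {"commands": [[[0,0,0,0.1],[0,0,0,0.2],[0,0,0.002,0.3],[0,0,0.02,0.35],[0,0,0.05,0.35],[0,0,0.1,0.35],[-0.03,0,0.15,0.35],[-0.09,0,0.18,0.35]]], "gripper": 0.036}}

```text
t: 21.85
ee_pos: [444.2, 48.0, 526.4]
orientation: [2.193, 0.071, -2.184]
ft_force: [-0.9, -0.2, 0.5]
width: 36.3
```

Emit:
{"op": "apply_moves", "data": {"commands": [[[-0.03,-0.055,0.02,0],[-0.06,-0.11,0.04,0],[-0.09,-0.165,0.05,0],[-0.1,-0.22,0.05,0],[-0.1,-0.27,0.05,0],[-0.1,-0.27,0.05,0]]]}}

```text
t: 22.6
ee_pos: [343.3, -224.6, 573.9]
orientation: [2.191, 0.065, -2.191]
ft_force: [0.9, 0.2, -0.4]
width: 35.9
```

```bash
python3 look.py s20 305 205
python3 - <<'E'
import sys; sys.path.insert(0,'.')
from ov import *
d=viewer.get_image('side'); t=snap('top','t20')
M=np.array([541.5,50,150.5]); C=M-20*zm
def bar(d,th):
    x=np.cos(th)*xm+np.sin(th)*ym; y=-np.sin(th)*xm+np.cos(th)*ym; T=M+32*zm
    return np.array([proj(d,T+26*a*x+7*b*y) for a,b in((1,1),(1,-1),(-1,-1),(-1,1),(1,1))])
draw('pics/s20.png',d,[(circ(d,C,35.5),(0,0,255)),(circ(d,C+24*zm,35.5),(0,255,0)),(bar(d,0),(255,0,255))],'pics/o20.png',305,205,50,45,14)
draw('pics/t20.png',t,[(circ(t,C+24*zm,35.5),(0,255,0)),(bar(t,0),(255,0,255))],'pics/o21.png',295,200,60,55,11)
im=cv2.convertScaleAbs(cv2.resize(cv2.imread('pics/t20.png')[200:255,295:355],None,fx=11,fy=11,interpolation=cv2.INTER_CUBIC),alpha=2.5);cv2.imwrite('pics/o22.png',im)
for c in('side','top'):
  for n,s in(('lid_center',6),('lid_bar',18),('lid',-20)): print(c,n,[r for r in models.place_of(c,n) if r['position'][2]>80], 'expect',(M+s*zm).round(1))
E
```

```text
t 22.6 pos [ 343.3 -224.6  573.9] yaw -86.56 xax [ 0.    -0.001 -1.   ] F [ 0.9  0.2 -0.4] M [0.04 0.01 0.03] w 35.9 q6 0.9
side lid_center [{'position': [533.9, 47.3, 155.0], 'conf': 0.74}] expect [538.5  49.5 155.7]
side lid_bar [] expect [532.6  48.6 166.1]
side lid [{'position': [548.5, 50.7, 138.1], 'conf': 0.58}] expect [551.4  51.5 133.2]
top lid_center [{'position': [539.4, 49.0, 160.4], 'conf': 0.68}] expect [538.5  49.5 155.7]
top lid_bar [{'position': [532.9, 50.4, 167.0], 'conf': 0.9}] expect [532.6  48.6 166.1]
top lid [{'position': [550.9, 48.3, 134.0], 'conf': 0.63}] expect [551.4  51.5 133.2]
```

View pics/o20.png

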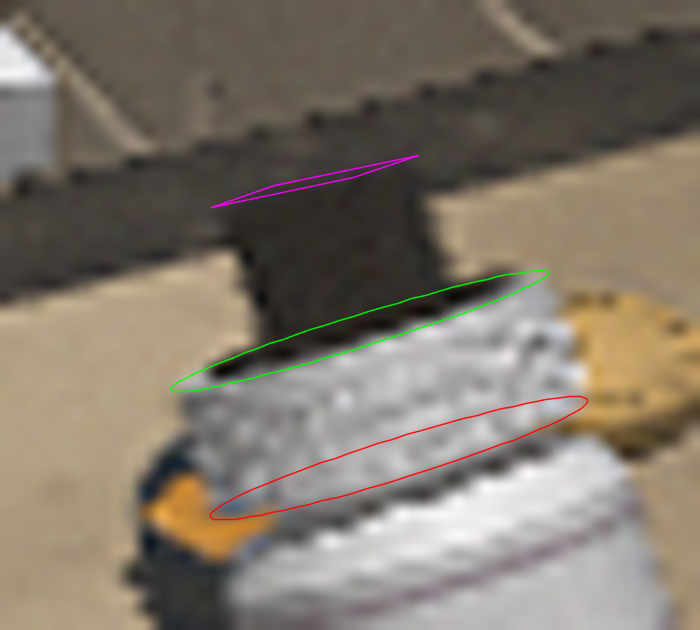

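View pics/o21.png

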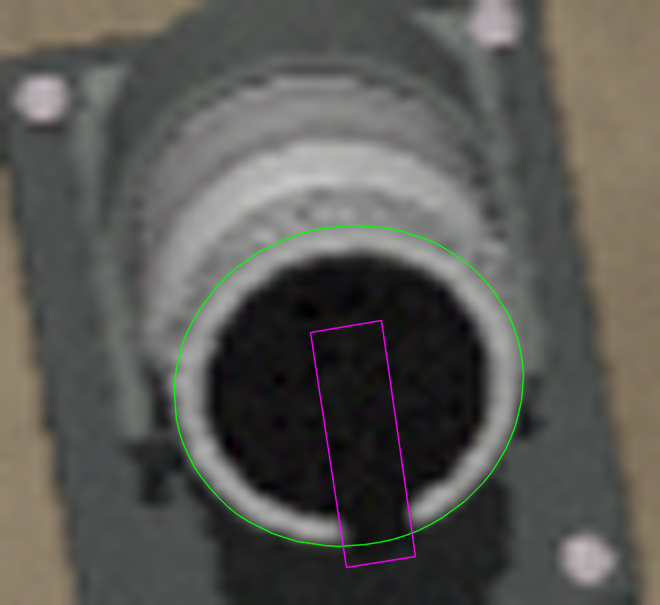

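View pics/o22.png

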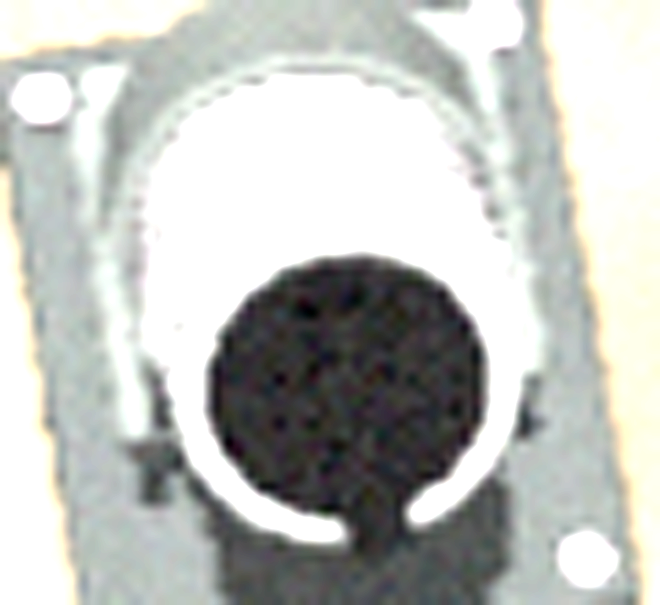

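```bash
python3 -c "
from h import *
st(); print(workorder.close_job())"
```

```text
t 23.05 pos [ 344.  -221.1  574. ] yaw -86.29 xax [ 0. -0. -1.] F [ 0.5  0.7 -0.1] M [0.01 0.04 0.03] w 36.2 q6 0.91
the job is handed in; nothing more can be done
None
```

The lid is screwed onto the canister up to its stop. I handed the job in at about 23 s of the allowed 48 s, with the gripper clear of everything.

**What I did:**
- **Pick-up and tilt:** I took the metal lid by its bar. The moves can't tilt the tool, so I pressed the lid's edge on the canister rim at about 10–17 N until it swung roughly 30° in the grip.
- **Seating:** I set it over the neck, then opened the jaws to about 22 mm and used them as a loose wrench. I turned it counter-clockwise until it visibly dropped about 9 mm.
- **Screwing in:** After a light push of about 8 N, I turned it clockwise until the torque rose to about 1 N·m, which I took as the hard stop. Then I backed off and withdrew.

**Last checks:**
- **Fit:** The outline drawn for a fully dropped lid matched both camera pictures to within 1–2 mm. The grip bar lay along the mouth's x axis to within about 2°, against the allowed 9°.
- **Forces:** The wrist readings I saw stayed under about 20 N.
- **Bystanders:** The nearby pieces looked undisturbed in the close-up pictures. I did not measure any bystander's position again at the end.
- **Disagreements:** The networks placed the lid's points 1–6 mm from where I expected them. Their positions are only good to about 4 mm, and the largest differences were in the side view and in height. I relied on the outline, the drop I saw and the torque at the stop.

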